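# Load the top slide carrier into the slide scanner

### The arm

A 7-joint arm with a two-finger parallel gripper is mounted at the origin on the work surface. World frame = base frame: x ahead of the robot, y to its left, z up, the work surface at z = 0. Lengths are in m, angles in rad, forces in N, time in s.
With the tool pointing down it reaches from about 0.425 to 0.875 m from the base axis. Payload 9.9 kg.
Tool frame: the origin (TCP) lies at the very end of the fingers, on their centre line; the grasp point (between the pads) lies 19 mm behind it; z points along the fingers, y is the direction in which the jaws open and shut (so a half turn about z gives the same grasp; the last joint's range is limited). The gripper opens to 85 mm and grips with 20 to 120 N. Pads are 22 mm wide; open, the fingers measure 114 mm over their backs; the gripper's body (76 mm by 85 mm) begins 54 mm behind the grasp point. The pads swing forward as they close: fully open they stand 13 mm farther back than shut.
Start: joints at [1.122, 0.576, 0.025, 1.437, -0.015, 1.129, -0.057], TCP at [0.241, -0.631, 0.231] pointing down, gripper open.
Joint ranges: [-2.76, 2.76], [-0.34, 2.15], [-1.52, 1.57], [0.19, 2.46], [-1.09, 4.23], [0.17, 1.99], [-2.82, 2.82]. Speed limits (rad/s): [2.22, 2.22, 3.01, 3.01, 3.14, 3.14, 3.14].

### API

Orientations are given as a 3x3 rotation matrix whose columns are the frame's x, y, z axes.
In Python, from plant import arm gives the robot as it stands.
- The arm moves only by the tool send_rows, never from a script. Its arguments are lists of equal length, an entry for each row: "delta_pos": the shift along the tool's x, y, z in m, a list of three; "yaw": the turn about the tool's z in degrees; "hand": the closure, from 0 (fully open) to 1 (shut). In form: {"delta_pos": [[tx, ty, tz], ...], "yaw": [yaw, ...], "hand": [hand, ...]}. A call has 1 to 5 rows; each row shifts and turns the commanded pose from where the row before left it, along the tool's axes as they then stand; what a row does not reach is not made up. A row lasts 1/8 s, in which the tool goes at most 62.5 mm and 10.7 degrees, less where a joint would pass 70% of its speed; a pose out of reach is approached as far as the arm can. A call with a gripper value outside its range is refused whole. The fingers move at their own pace and stop on an object; "squeeze" is the grip in N (left out, the last holds). Time passes only in rows, so rows that do not move let the fingers close. It gives the time, the measured TCP pose, the force and the opening at its end, in the units of the state.
- arm.sense(): the state, without advancing time (a new reading comes with each control period).
- arm.snapshot(name): name is "scene" or "top" or "wrist"; returns a dict with "color" (400x640x3 uint8, red, green, blue), "K" (3x3 intrinsics, pixels), "rvec" (rotation vector, rad) and "tvec" (3), from world to camera coordinates, as OpenCV has them. Camera axes: x right, y down, z forward; pixel columns grow to the right and rows downward; lengths in m; the calibration is good to about 2 mm. A picture is of the moment at which its call begins. There is no depth.
- arm.finish_job(): hands the job in, once; it reports no verdict.
The state is a dict: "time": time; "qpos": joint angles; "qvel": joint speeds; "tau": joint torques, N m; "tool_pos": TCP position; "ee_rot": TCP orientation; "ft_force": force on the tool from outside, world axes, zero at the start; "wrist_torque": the same for the moment, N m; "width": finger opening in m.
Only numpy, scipy, OpenCV 4.12 (cv2) and the standard library are available. Lean on these libraries where they do the work, as an engineer would, in place of code of your own. Each camera call takes 0.05 s, during which the arm holds its last target.

### The job

Slide the top slide carrier sideways off the stack on the lab jack and straight across onto the slide scanner's loading stage, then press it gently but firmly home, in past the spring clamp until it bears on the end stop, and let go of it. The slides lie loose in the carrier, so keep it flat and sliding, never lifted or tipped, and never pushed hard; leave the carriers below as they lie and do not disturb the other things on the bench.

Things in the scene. Friction and masses are not known exactly. Their poses are not given: they have to be found in the camera images.
- carrier_top_centre (a point): centre, half-way up, of the TOP of four alike stacked slide carriers, the one to load: flat aluminium frame 68 (its x) by 100 (its y) by 9 mm (z up), about 0.12 kg, two glass slides in it. Its +y end leads towards the scanner; the rear edge to push is 50 mm back along -y. Its underside starts 86 mm above the bench, 1 mm above the stage deck. It slides at under 2 N; never press on it with over 15 N.
- carrier_b_centre (a point): centre, half-way up, of the second carrier from the top, same size and axes; it stays in place. The stack is not squared exactly: each carrier lies up to a few mm and degrees off the next.
- carrier_c_centre (a point): centre, half-way up, of the third carrier from the top, same size; it stays in place.
- carrier_d_centre (a point): centre, half-way up, of the lowest carrier, same size, on the jack's platform; it stays in place.
- scanner: the slide scanner, a fixed pale bench machine; origin on the bench below the middle of the open end (mouth) of its loading stage; y points along the stage into the machine, x across it, z up. Its housing, 300 mm wide and 242 mm high, begins at y = 158 mm. Offsets of fence, clamp and stop are given in these axes.
- mouth (a point): middle of the front edge of the stage deck, on its top face, 85 mm above the bench, scanner's axes. The deck is a dark flat plate 124 mm wide (x), 10 mm thick, its front lip bevelled down 3 mm, reaching 158 mm in (y) to the housing. A carrier at point seat covers y = 20 to 120 mm, x = -34 to 34 mm from here.
- fence (a point): middle of the inner face of the fixed fence along the -x side of the stage, scanner's axes; the seated carrier's side lies against it. Inner face at x = -34 mm from the stage's middle line, y = 50 to 120 mm from the mouth, 7 mm high; before it a flared lead-in from y = 30 mm, there 8 mm farther out.
- clamp_jaw (a point): rest place of the middle of the spring clamp's face, across from the fence, x = +31 mm: a steel jaw 7 mm high, flat from y = 89 to 107 mm from the mouth, with a bevelled lead-in from y = 67 mm (12 mm farther out). It gives way up to 7 mm in +x at 1 to 3 N and presses the carrier on the fence. Behind it a spring housing, 10 mm high, x = 48 to 60 mm.
- seat (a point): where the centre of the carrier would lie, scanner's axes, against the fence with the end stop screwed right back: 70 mm in from the mouth, 4.5 mm above the deck. Home is on this line, 0 to 20 mm short of it in y, as the stop is set. y points the way the carrier slides. Passing the clamp's bevel takes up to about 6 N, then 1 to 3 N slide it on; at the stop the force climbs steeply.
- end_stop: the adjustable end stop: fixed bracket (origin at the middle of its lower front edge, 140.5 mm in from the mouth, scanner's axes) and before it, on two screws, an aluminium pad 46 mm wide, 8 mm high, that stops the carrier. The pad's face stands 20 to 41 mm before the bracket, 100 to 120 mm in from the mouth; how it is set is not measured: go by feel, to about 5 N on it. It does not give way.
- jack: the fixed lab jack (scissor lift) under the stack, 100 x 100 mm; origin on the bench under its centre; platform top 59 mm up. It stands before the stage's mouth, in line to within 4 mm sideways and 2.6 degrees, 9 to 15 mm of gap between. A black knob sticks out to 86 mm from its centre on the +x side, 31 mm up.
- dropper: small amber dropper bottle with a rubber teat, 36 mm across, 102 mm high, standing loose; origin under its centre. Leave it alone.
- dish_low: lower of two stacked round culture dishes, 90 mm across, 15 mm high; origin under its centre. Leave it alone.
- dish_high: upper of the two stacked round culture dishes, same size. Leave it alone.
- tube_rack: wire test-tube rack 62 x 125 mm with four capped tubes, 91 mm high; origin under its centre. Leave it alone.
- tip_box: box of pipette tips with a clear lid, 80 x 120 mm, 61 mm high; origin under its centre. Leave it alone.
- marker: marker pen lying on the bench, 112 mm long, 14 mm thick; origin under its middle. Leave it alone.
- tube_block: block rack for small tubes, 72 x 150 mm, 58 mm high; origin under its centre. Leave it alone.
There are look-alikes about, which are no part of the job. Leave any brown, pink or purple look-alike of the part that bears carrier_top_centre alone.

How it is judged:
On the way, in this order (a step that is already met when the one before it is completed fails the run):
1. the top carrier has been slid most of the way over onto the stage, still outside the end stop (y of carrier_top_centre in the frame of seat between -0.055 and -0.024 m and x of carrier_top_centre in the frame of seat between -0.01 and 0.01 m).
2. the carrier is pressed home on the end stop with at least 3 N (y of carrier_top_centre in the frame of seat between -0.022 and 0.002 m and x of carrier_top_centre in the frame of seat between -0.0025 and 0.0025 m and z of carrier_top_centre in the frame of seat between -0.002 and 0.002 m and angle between the y axis of carrier_top_centre and the y axis of seat, either way round below 0.03 rad and contact force between carrier_top and end_stop above 3 N), for 0.1 s.
At the end, for the whole second after the job is handed in: the top carrier lies released and still on the stage, 22 mm short of to 2 mm beyond the seat point along the stage (wherever the stop is set), within 2.5 mm of it sideways, 2 mm in height, square within 0.03 rad; lower carriers within 4 mm and other things within 20 mm of where they were (y of carrier_top_centre in the frame of seat between -0.022 and 0.002 m and x of carrier_top_centre in the frame of seat between -0.0025 and 0.0025 m and z of carrier_top_centre in the frame of seat between -0.002 and 0.002 m and angle between the y axis of carrier_top_centre and the y axis of seat, either way round below 0.03 rad and linear speed of carrier_top below 0.01 m/s and distance of each of carrier_b_centre, carrier_c_centre, carrier_d_centre from where it was at the start of the episode below 0.004 m and distance of each of dropper, dish_low, dish_high, tube_rack, tip_box, marker, tube_block from where it was at the start of the episode below 0.02 m); the robot touches nothing.
It fails at once if the robot presses on the top carrier with more than 15 N (contact force between any of the fingers, the arm and carrier_top above 15 N).
It fails at once if the top carrier is lifted more than 8 mm above its starting height (its centre starts 90.5 mm above the bench) (height (world z) of carrier_top_centre above 0.0985 m).
It fails at once if the top carrier is tipped by more than 0.12 rad (angle between carrier_top_centre's own z axis and vertical above 0.12 rad).
It fails at once if a lower carrier is shifted by more than 5 mm (distance of any of carrier_b_centre, carrier_c_centre, carrier_d_centre from where it was at the start of the episode above 0.005 m).
It fails at once if another thing on the bench is moved by more than 25 mm (distance of any of dropper, dish_low, dish_high, tube_rack, tip_box, marker, tube_block from where it was at the start of the episode above 0.025 m).
It also fails if it takes over 64 s, if anything falls off the work surface, if the arm or the gripper's body presses on something with over 40 N, if the wrist force passes 120 N, or if a joint passes its speed limit or range.

## Working session

There is one attempt and no reset: what is moved stays moved. The work goes in short steps, Python scripts to look and compute and a tool call to move; the robot and the scene stay as the last step left them, time stands still between calls to the robot, and variables do not carry over. Pictures are saved under pics/ and viewed, and the job is handed in when it is done.

Besides the shell and the picture viewer there is one more tool, called after "Request:" as name(argument=value, ...) on one line, values as JSON. send_rows: Moves the arm, as the interface text tells. Its arguments: {"type":"object","properties":{"delta_pos":{"type":"array","items":{"type":"array","items":{"type":"number"}}},"yaw":{"type":"array","items":{"type":"number"}},"hand":{"type":"array","items":{"type":"number"}},"squeeze":{"type":"number"}},"required":["delta_pos","yaw","hand"]}

```bash
ls; mkdir -p pics; python3 - <<'E'
from plant import arm
import cv2,numpy as np,pickle
s=arm.sense(); print({k:np.round(v,3).tolist() for k,v in s.items()})
d={}
for n in ["scene","top","wrist"]:
    p=arm.snapshot(n); d[n]=p; cv2.imwrite(f"pics/{n}0.png",p["color"][:,:,::-1]); print(n,p["K"].tolist(),p["rvec"],p["tvec"])
pickle.dump(d,open("snap0.pkl","wb"))
E
```

```text
pics
{'time': 0.0, 'qpos': [1.122, 0.577, 0.025, 1.438, -0.015, 1.129, -0.056], 'qvel': [0.0, -0.001, 0.001, -0.001, 0.001, 0.001, 0.0], 'tau': [0.0, -76.577, 2.25, -28.597, 0.015, 0.012, 0.0], 'tool_pos': [0.241, -0.63, 0.23], 'ee_rot': [[0.934, 0.357, -0.001], [0.357, -0.934, 0.002], [-0.0, -0.002, -1.0]], 'ft_force': [0.36, -0.215, -0.453], 'wrist_torque': [0.025, -0.056, 0.002], 'width': 0.085}
scene [[437.19481825448486, 0.0, 323.1899792962091], [0.0, 437.19481825448486, 209.21651489075467], [0.0, 0.0, 1.0]] [ 1.9885459   1.00894748 -0.50772907] [-0.27885256 -0.24574768  1.58261406]
top [[394.00254744479764, 0.0, 319.17709146557274], [0.0, 394.00254744479764, 198.4899018021462], [0.0, 0.0, 1.0]] [ 2.13561384 -2.14821366  0.17725724] [-0.08033618  0.5773458   1.03144497]
wrist [[298.97964580058976, 0.0, 324.3011024631834], [0.0, 298.97964580058976, 198.94118407064525], [0.0, 0.0, 1.0]] [-2.39706784  1.65181932  0.22823908] [-0.67363658 -0.03467049  0.37768922]
```

View pics/scene0.png

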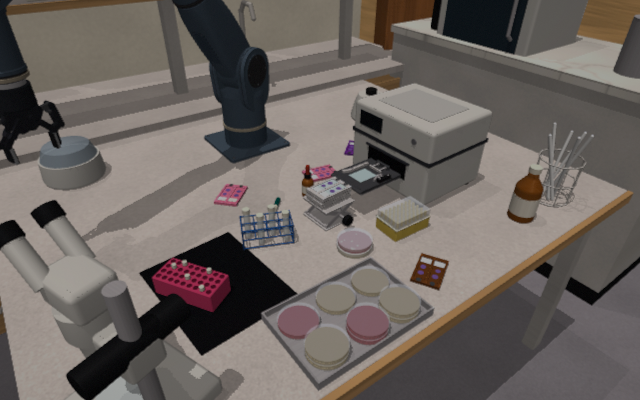

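View pics/top0.png

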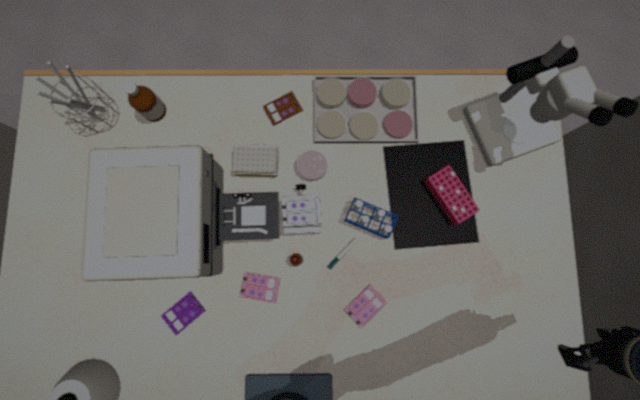

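View pics/wrist0.png

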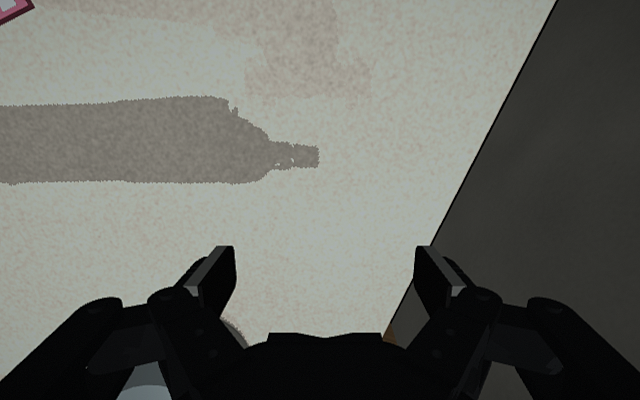

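The look-alikes in the top image are pink (260,287) and (365,305), purple (183,313) and brown (282,108). The wanted one is the grey aluminium carrier on top of the jack stack at (301,214). I'll check it in a close crop.

```bash
cat > h.py <<'E'
import cv2,numpy as np,pickle
def proj(p,P):
    return cv2.projectPoints(np.float64(P).reshape(-1,1,3),p["rvec"],p["tvec"],p["K"],None)[0].reshape(-1,2)
def back(p,uv,z):
    R=cv2.Rodrigues(p["rvec"])[0]; t=np.ravel(p["tvec"]); C=-R.T@t
    d=(R.T@np.linalg.inv(p["K"])@np.c_[np.float64(uv).reshape(-1,2),np.ones(np.size(uv)//2)].T).T
    return C+d*((z-C[2])/d[:,2])[:,None]
def crop(p,x0,y0,x1,y1,f,name):
    im=p["color"][y0:y1,x0:x1,::-1]
    cv2.imwrite(f"pics/{name}.png",cv2.resize(im,None,fx=f,fy=f,interpolation=cv2.INTER_CUBIC))
E
python3 - <<'E'
from h import *
d=pickle.load(open("snap0.pkl","rb"))
crop(d["top"],200,170,340,270,5.6,"topc")
crop(d["scene"],290,130,430,235,5.6,"scenec")
E
```

```text
(no output)
```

View pics/topc.png

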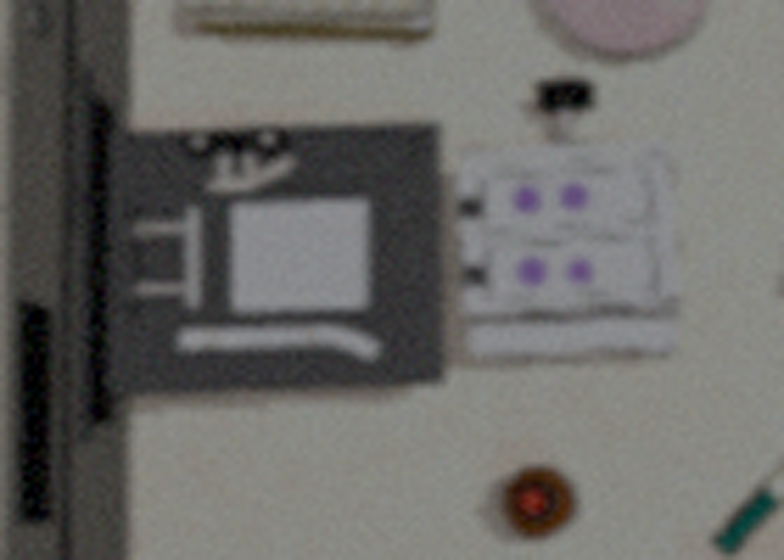

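View pics/scenec.png

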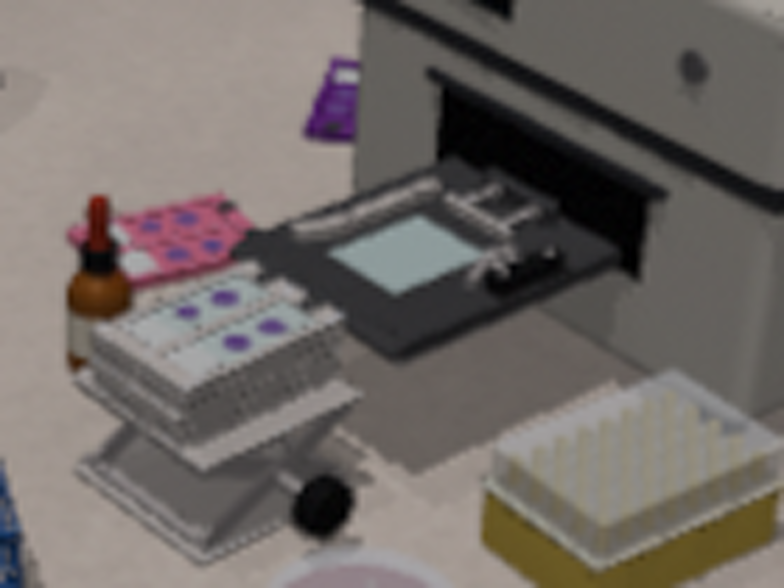

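```bash
python3 - <<'E'
from h import *
d=pickle.load(open("snap0.pkl","rb"))
t=d["top"]; c=lambda u,v:(200+(u+.5)/5.6-.5,170+(v+.5)/5.6-.5)
print("carrier corners~",back(t,[c(462,170),c(655,165),c(660,305),c(470,312)],.095).round(3).tolist())
print("deck front L/R",back(t,[c(438,127),c(441,380),c(118,130),c(118,388)],.085).round(3).tolist())
print("fence line",back(t,[c(180,343),c(320,340)],.092).round(3).tolist())
print("dropper",back(t,[c(538,500)],.1).round(3), "cam",[(-cv2.Rodrigues(p["rvec"])[0].T@np.ravel(p["tvec"])).round(3).tolist() for p in d.values()])
w=d["wrist"];R=cv2.Rodrigues(w["rvec"])[0];print(R.round(3))
from plant import arm
s=arm.sense();E=s["ee_rot"];C=-R.T@np.ravel(w["tvec"])
print("cam in tool",(np.array(E).T@(C-s["tool_pos"])).round(4),"\n",(np.array(E).T@R.T).round(3))
E
```

```text
carrier corners~ [[0.566, 0.013, 0.095], [0.568, -0.077, 0.095], [0.502, -0.078, 0.095], [0.499, 0.009, 0.095]]
deck front L/R [[0.588, 0.026, 0.085], [0.469, 0.023, 0.085], [0.587, 0.176, 0.085], [0.466, 0.172, 0.085]]
fence line [[0.486, 0.143, 0.092], [0.487, 0.078, 0.092]]
dropper [[ 0.414 -0.023  0.1  ]] cam [[1.314, -0.639, 0.712], [0.407, -0.076, 1.11], [0.303, -0.606, 0.372]]
[[ 0.356 -0.935 -0.002]
 [-0.9   -0.343  0.268]
 [-0.251 -0.093 -0.963]]
cam in tool [ 0.067  -0.0002 -0.1409] 
 [[-0.001 -0.963 -0.268]
 [ 1.    -0.001 -0.001]
 [ 0.001 -0.268  0.963]]
```

Request:
send_rows(delta_pos=[[0.04,-0.038,-0.002],[0.04,-0.038,-0.002],[0.04,-0.038,-0.002],[0.04,-0.038,-0.002],[0.04,-0.038,-0.002]], yaw=[0,0,0,0,0], hand=[0,0,0,0,0])

```text
time: 0.78
tool_pos: [0.3604, -0.38, 0.2413]
ee_rot: [[0.934, 0.357, -0.0], [0.357, -0.934, 0.0], [0.0, -0.0, -1.0]]
ft_force: [1.3, -0.4, 0.1]
width: 0.0853
```

Request:
send_rows(delta_pos=[[0.04,-0.038,-0.002],[0.04,-0.038,-0.002],[0.04,-0.038,-0.002],[0.04,-0.038,-0.002],[0.04,-0.038,-0.002]], yaw=[0,0,0,0,0], hand=[0,0,0,0,0])

```text
time: 1.4
tool_pos: [0.4794, -0.1312, 0.2514]
ee_rot: [[0.934, 0.357, 0.0], [0.357, -0.934, -0.0], [0.0, 0.0, -1.0]]
ft_force: [1.2, 0.6, -0.4]
width: 0.0853
```

Request:
send_rows(delta_pos=[[0,0,0],[0,0,0],[0,0,0],[0,0,0],[0,0,0]], yaw=[-10,-10,-10,-10,-10], hand=[0,0,0,0,0])

```text
time: 2.02
tool_pos: [0.4787, -0.1329, 0.2512]
ee_rot: [[0.322, 0.947, -0.0], [0.947, -0.322, 0.0], [-0.0, -0.0, -1.0]]
ft_force: [-0.7, -0.6, 0.5]
width: 0.0852
```

Request:
send_rows(delta_pos=[[0,0,0],[0,0,0],[0,0,0]], yaw=[-10,-9,0], hand=[0,0,0])

```text
time: 2.4
tool_pos: [0.4787, -0.133, 0.2511]
ee_rot: [[0.003, 1.0, -0.0], [1.0, -0.003, 0.0], [0.0, -0.0, -1.0]]
ft_force: [-1.0, 0.2, -0.3]
width: 0.0853
```

Request:
send_rows(delta_pos=[[0.035,0.018,0],[0.035,0.018,0],[0.033,0.016,0],[0,0,0]], yaw=[0,0,0,0], hand=[0,0,0,0])

```text
time: 2.9
tool_pos: [0.5319, -0.0267, 0.2512]
ee_rot: [[0.001, 1.0, 0.0], [1.0, -0.001, 0.002], [0.002, 0.0, -1.0]]
ft_force: [-0.2, -0.7, 0.5]
width: 0.0851
```

```bash
python3 - <<'E'
from plant import arm
from h import *
s=arm.sense(); print(s["tool_pos"],s["ft_force"])
p=arm.snapshot("wrist"); pickle.dump(p,open("w1.pkl","wb")); crop(p,0,0,640,400,1.25,"w1")
E
```

```text
[ 0.5319497  -0.02670749  0.25120899] [-0.18734388 -0.70472392  0.48204638]
```

View pics/w1.png

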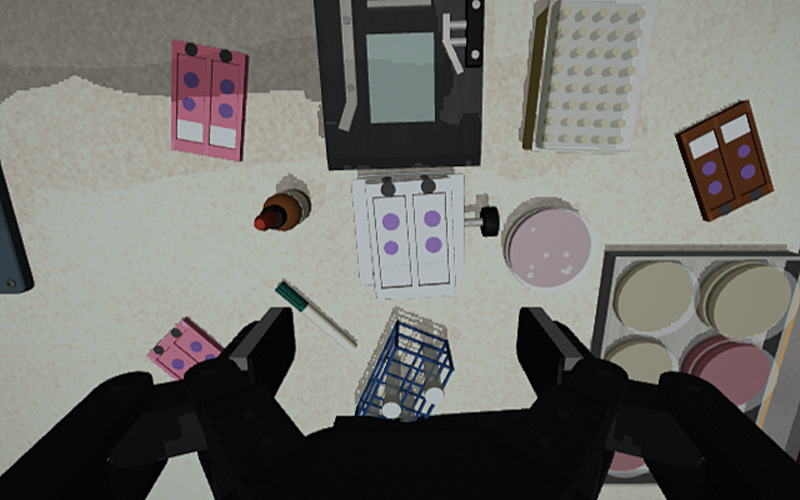

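```bash
python3 - <<'E'
from h import *
p=pickle.load(open("w1.pkl","rb"))
crop(p,270,125,390,245,5,"w1a"); crop(p,245,0,395,140,4.2,"w1b")
E
```

```text
(no output)
```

View pics/w1a.png

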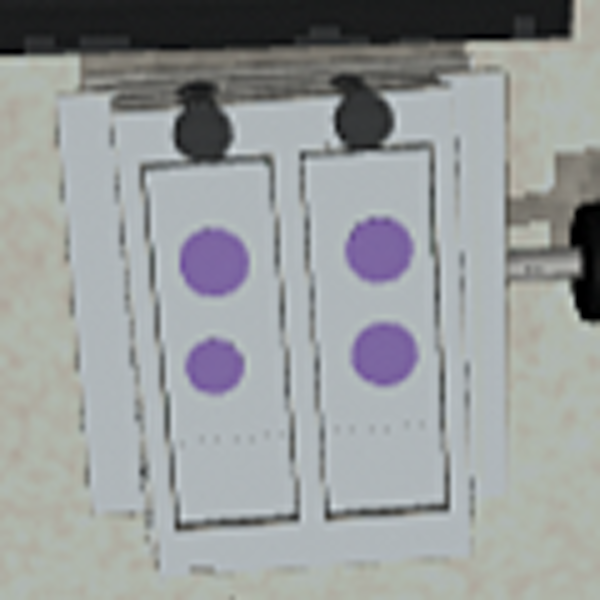

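View pics/w1b.png

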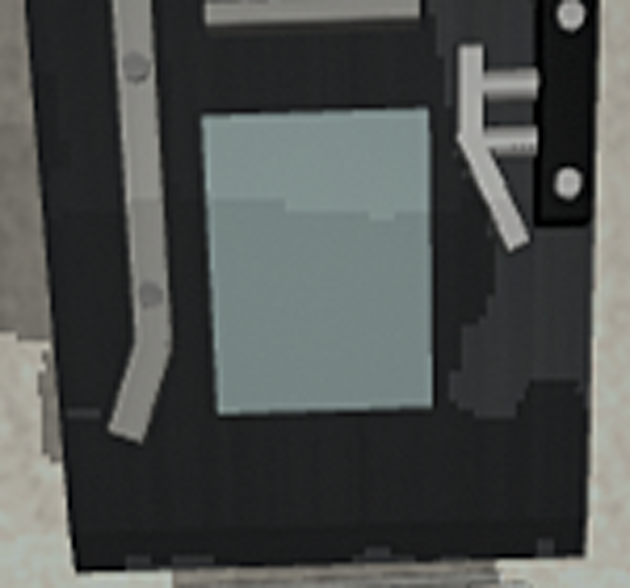

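```bash
python3 - <<'E'
from h import *
p=pickle.load(open("w1.pkl","rb"))
a=lambda u,v:(270+(u+.5)/5-.5,125+(v+.5)/5-.5)
b=lambda u,v:(245+(u+.5)/4.2-.5,(v+.5)/4.2-.5)
def show(n,uv,z):
    P=back(p,uv,z)[:,:2]; print(n,(P*1000).round(1).tolist()); return P
ang=lambda A,B:np.degrees(np.arctan2(-(B-A)[0],(B-A)[1]))
C=show("carrier FL FR RR RL",[a(112,105),a(452,82),a(468,553),a(160,570)],.095)
print("ctr",C.mean(0)*1000,"sides ang",ang(C[3],C[0]),ang(C[2],C[1]), "rear ang", ang(C[3],C[2])+90,"front",ang(C[0],C[1])+90)
F=show("fence inner corner, far",[b(171,345),b(154,5)],.092); print(ang(*F))
D=show("deck left near far",[b(75,565),b(28,10)],.083); print(ang(*D))
D2=show("deck right",[b(583,550),b(596,260)],.083); print(ang(*D2))
show("clamp face flat near/far, leadin tip",[b(460,140),b(460,45),b(508,250)],.092)
S=show("stop pad face",[b(205,25),b(420,20)],.093); print(ang(*S)+90)
G=show("glass",[b(217,413),b(433,408),b(430,108),b(202,115)],.085); print(ang(G[0],G[3]),ang(G[1],G[2]),ang(G[0],G[1])+90)
show("mouth L,R",[b(75,570),b(583,553)],.082)
E
```

```text
carrier FL FR RR RL [[499.3, 13.4], [566.1, 17.7], [572.4, -81.3], [506.6, -85.0]]
ctr [536.09983416 -33.80462393] sides ang 4.219418703737212 3.6724415332952844 rear ang 3.2839274857442575 front 3.7059114107003808
fence inner corner, far [[494.6, 72.5], [493.4, 139.3]]
0.9662437333355496
deck left near far [[468.5, 23.8], [465.0, 141.3]]
1.7013091077150884
deck right [[590.8, 27.1], [590.5, 91.3]]
0.2597975061651992
clamp face flat near/far, leadin tip [[558.3, 113.6], [557.8, 131.7], [569.3, 91.9]]
stop pad face [[504.1, 135.2], [549.2, 136.1]]
1.0585593116630037
glass [[503.9, 58.4], [554.0, 59.4], [552.2, 121.7], [502.2, 120.4]]
1.5017110458549543 1.680649906283635 1.1444870856007583
mouth L,R [[468.2, 22.6], [591.0, 26.3]]
```

```bash
python3 - <<'E'
from h import *
p=pickle.load(open("w1.pkl","rb"))
for z in(.05,.09):print(z,(back(p,[(400/1.25,320/1.25),(453/1.25,352/1.25)],z)*1000).round(0).tolist())
d=pickle.load(open("snap0.pkl","rb"))
print((back(d["top"],[(346,215),(353,198),(397,216)],.085)*1000).round(0).tolist())
crop(d["top"],330,180,410,260,6,"rack")
E
```

```text
0.05 [[525.0, -128.0, 50.0], [580.0, -164.0, 50.0]]
0.09 [[526.0, -108.0, 90.0], [574.0, -140.0, 90.0]]
[[526.0, -153.0, 85.0], [571.0, -173.0, 85.0], [523.0, -287.0, 85.0]]
```

View pics/rack.png

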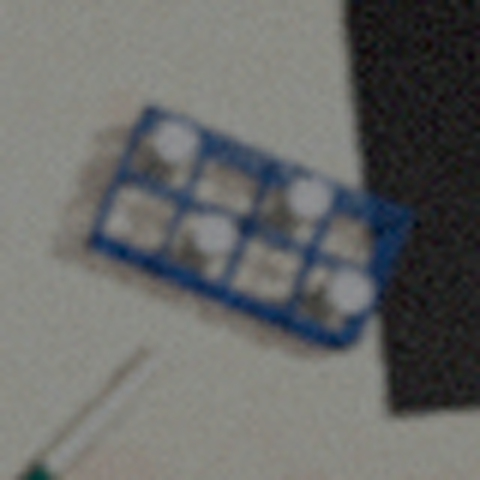

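Request:
send_rows(delta_pos=[[-0.03,0.003,0],[-0.03,0.003,0.02],[-0.025,0.0035,0.03],[0,0,0.03],[0,0,0]], yaw=[0,0,0,0,-3.8], hand=[1,1,1,1,1], squeeze=20)

```text
time: 3.58
tool_pos: [0.5382, -0.1168, 0.1689]
ee_rot: [[-0.061, 0.998, -0.005], [0.998, 0.061, -0.0], [0.0, -0.005, -1.0]]
ft_force: [0.0, -0.5, 0.2]
width: 0.0002
```

Request:
send_rows(delta_pos=[[0,0,0],[0,0,0],[0,0,0]], yaw=[0,0,0], hand=[1,1,1])

```text
time: 3.95
tool_pos: [0.5405, -0.1153, 0.1717]
ee_rot: [[-0.063, 0.998, 0.001], [0.998, 0.063, -0.0], [-0.0, 0.001, -1.0]]
ft_force: [-0.7, -1.0, 0.4]
width: 0.0001
```

```bash
python3 - <<'E'
from plant import arm
from h import *
s=arm.sense(); print(s["tool_pos"],s["ee_rot"],s["ft_force"],s["width"])
p=arm.snapshot("wrist"); pickle.dump(p,open("w2.pkl","wb")); crop(p,0,0,640,400,1.25,"w2")
print(proj(p,[s["tool_pos"]]))
E
```

```text
[ 0.54053332 -0.11525721  0.17171123] [[-6.30209277e-02  9.98011991e-01  6.54882719e-04]
 [ 9.98012133e-01  6.30211603e-02 -3.40925958e-04]
 [-3.81519663e-04  6.32095429e-04 -9.99999727e-01]] [-0.73990646 -1.0300011   0.36987199] 0.00013182208417760672
[[326.04468923 252.59615127]]
```

View pics/w2.png

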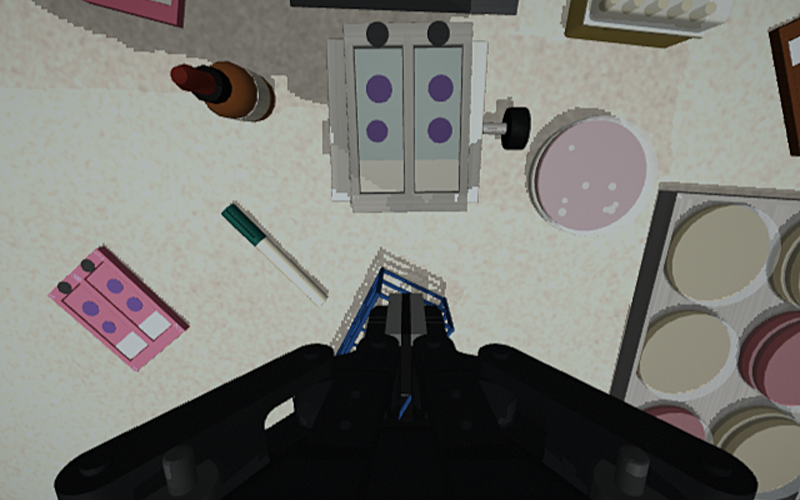

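Request:
send_rows(delta_pos=[[0,0,0],[0,0,0],[0,0,0],[0,0,0]], yaw=[0,0,0,0], hand=[0.5,0.5,0.5,0.5])

```text
time: 4.5
tool_pos: [0.5405, -0.115, 0.1713]
ee_rot: [[-0.065, 0.998, -0.0], [0.998, 0.065, 0.0], [0.0, -0.0, -1.0]]
ft_force: [0.6, -0.1, -1.0]
width: 0.0425
```

```bash
python3 - <<'E'
from plant import arm
from h import *
s=arm.sense(); print(s["tool_pos"],s["ft_force"],s["width"])
p=arm.snapshot("wrist"); pickle.dump(p,open("w3.pkl","wb")); crop(p,240,200,420,320,4.4,"w3")
q=pickle.load(open("w2.pkl","rb")); crop(q,240,200,420,320,4.4,"w2b")
R=np.array(s["ee_rot"]);T=np.array(s["tool_pos"])
for x in(-.011,.011):
  for y in(-.02,.02):
    for z in(-.005,0): print(x,y,z,((proj(p,[T+R@[x,y,z]])-[240,200])*4.4).round(0))
E
```

```text
[ 0.54047855 -0.11496419  0.17129363] [ 0.59513381 -0.07706676 -1.01022269] 0.042506132926501364
-0.011 -0.02 -0.005 [[206. 338.]]
-0.011 -0.02 0 [[211. 316.]]
-0.011 0.02 -0.005 [[552. 337.]]
-0.011 0.02 0 [[547. 316.]]
0.011 -0.02 -0.005 [[199. 161.]]
0.011 -0.02 0 [[205. 144.]]
0.011 0.02 -0.005 [[559. 160.]]
0.011 0.02 0 [[553. 143.]]
```

View pics/w3.png

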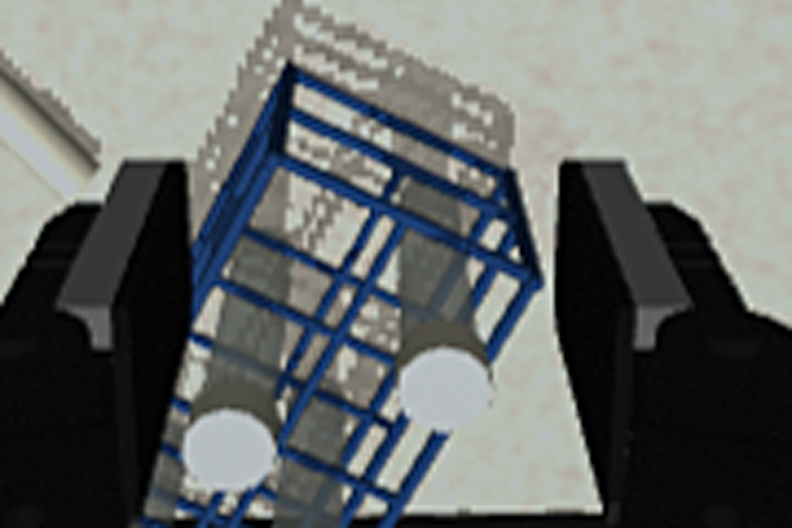

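View pics/w2b.png

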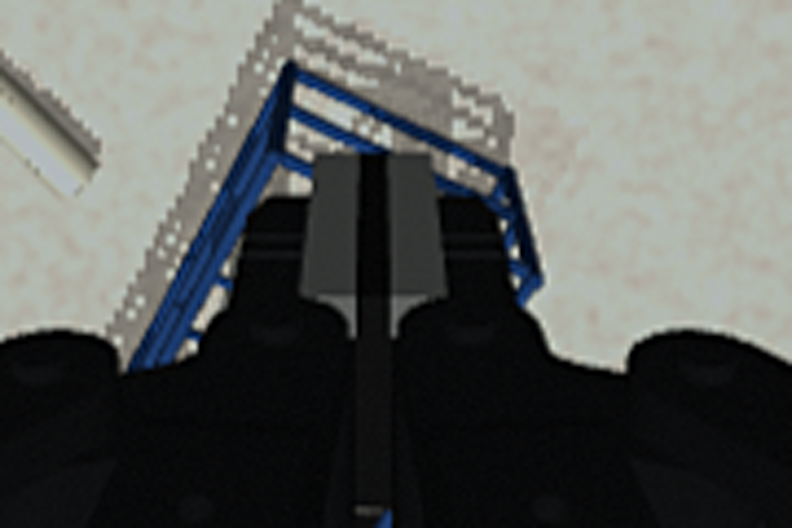

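Request:
send_rows(delta_pos=[[0,0.001,0.03],[0,0,0.03],[0,0,0.015],[0,0,0],[0,0,0]], yaw=[0,0,0,0,0], hand=[0.5,0.5,0.5,0.5,0.5])

```text
time: 5.18
tool_pos: [0.5421, -0.1149, 0.0972]
ee_rot: [[-0.065, 0.998, 0.001], [0.998, 0.065, -0.0], [-0.0, 0.001, -1.0]]
ft_force: [-0.7, -0.4, -0.8]
width: 0.0429
```

Request:
send_rows(delta_pos=[[0,-0.0005,0.005],[0,0,0.005],[0,0,0],[0,0,0]], yaw=[0,0,0,0], hand=[0.5,0.5,0.5,0.5])

```text
time: 5.68
tool_pos: [0.541, -0.1149, 0.0863]
ee_rot: [[-0.065, 0.998, 0.0], [0.998, 0.065, 0.0], [0.0, 0.0, -1.0]]
ft_force: [-0.7, -0.7, -0.6]
width: 0.043
```

```bash
python3 - <<'E'
from plant import arm
from h import *
s=arm.sense(); print(s["tool_pos"],s["ft_force"],s["width"])
p=arm.snapshot("wrist"); pickle.dump(p,open("w4.pkl","wb")); crop(p,0,0,640,400,1.25,"w4")
E
```

```text
[ 0.54099856 -0.11493355  0.08633477] [-0.66034462 -0.73368924 -0.56954509] 0.042962635967215154
```

View pics/w4.png

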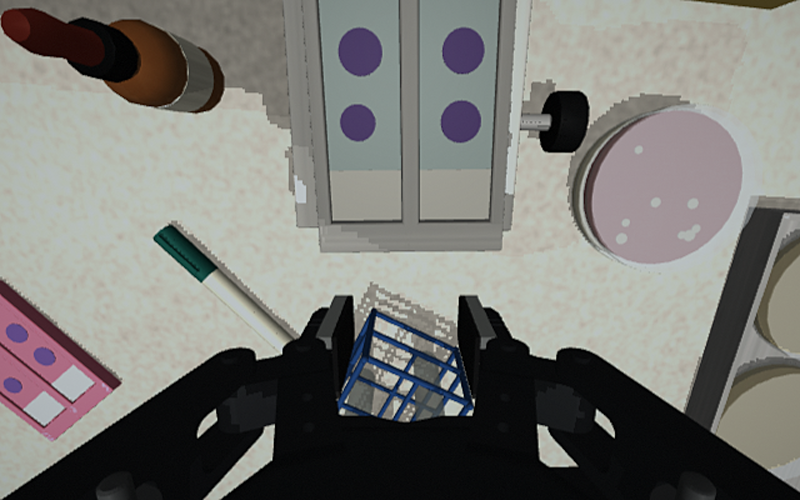

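Request:
send_rows(delta_pos=[[0.004,0,-0.001],[0.004,0,0],[0.004,0,0],[0.003,0,0],[0.001,0,0]], yaw=[0,0,0,0,0], hand=[0.5,0.5,0.5,0.5,0.5])

```text
time: 6.35
tool_pos: [0.5399, -0.0987, 0.0873]
ee_rot: [[-0.065, 0.998, -0.0], [0.998, 0.065, 0.0], [0.0, 0.0, -1.0]]
ft_force: [-0.7, 0.3, 0.6]
width: 0.0425
```

Request:
send_rows(delta_pos=[[0.001,0,0],[0.001,0,0],[0.001,0,0],[0.001,0,0],[0,0,0]], yaw=[0,0,0,0,0], hand=[0.5,0.5,0.5,0.5,0.5])

```text
time: 6.98
tool_pos: [0.5397, -0.0949, 0.0873]
ee_rot: [[-0.065, 0.998, -0.0], [0.998, 0.065, 0.0], [0.0, -0.0, -1.0]]
ft_force: [-0.5, -0.4, -0.2]
width: 0.0429
```

```bash
python3 - <<'E'
from plant import arm
from h import *
s=arm.sense(); print(s["tool_pos"],s["ft_force"],s["width"])
p=arm.snapshot("wrist"); pickle.dump(p,open("w5.pkl","wb")); crop(p,220,150,440,310,3.6,"w5")
E
```

```text
[ 0.53965976 -0.09493291  0.08728851] [-0.47919941 -0.35936676 -0.2259858 ] 0.042902908175758835
```

View pics/w5.png

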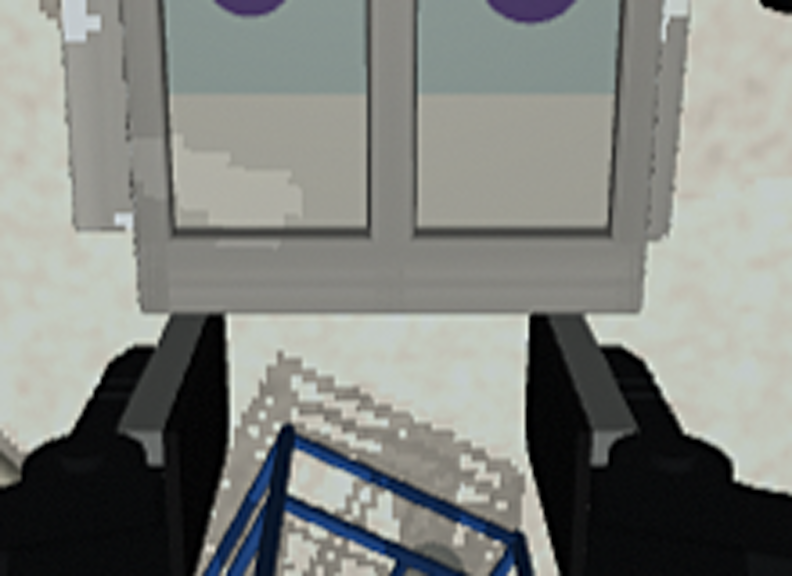

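Request:
send_rows(delta_pos=[[0.0015,0,0],[0.003,-0.0001,0],[0.003,-0.0001,0],[0.003,-0.0001,0],[0.003,-0.0001,0]], yaw=[0,0.1,0.1,0.1,0.1], hand=[0.5,0.5,0.5,0.5,0.5])

```text
time: 7.65
tool_pos: [0.5384, -0.0813, 0.0873]
ee_rot: [[-0.058, 0.998, -0.0], [0.998, 0.058, 0.0], [0.0, -0.0, -1.0]]
ft_force: [0.8, -0.6, 0.5]
width: 0.0429
```

Request:
send_rows(delta_pos=[[0.003,-0.0002,0],[0.003,-0.0002,0],[0.003,-0.0002,0],[0.003,-0.0002,0],[0.003,-0.0002,0]], yaw=[0.1,0.1,0.1,0.1,0.1], hand=[0.5,0.5,0.5,0.5,0.5])

```text
time: 8.28
tool_pos: [0.5366, -0.0664, 0.0873]
ee_rot: [[-0.049, 0.999, 0.0], [0.999, 0.049, 0.0], [0.0, 0.0, -1.0]]
ft_force: [-0.7, -0.8, -0.8]
width: 0.0428
```

```bash
python3 - <<'E'
from plant import arm
from h import *
s=arm.sense(); print(s["tool_pos"],s["ft_force"],s["width"])
p=arm.snapshot("wrist"); pickle.dump(p,open("w6.pkl","wb")); crop(p,0,0,640,400,1.25,"w6")
E
```

```text
[ 0.53659773 -0.06643234  0.08729901] [-0.68950583 -0.76904594 -0.75942254] 0.042760357840868964
```

View pics/w6.png

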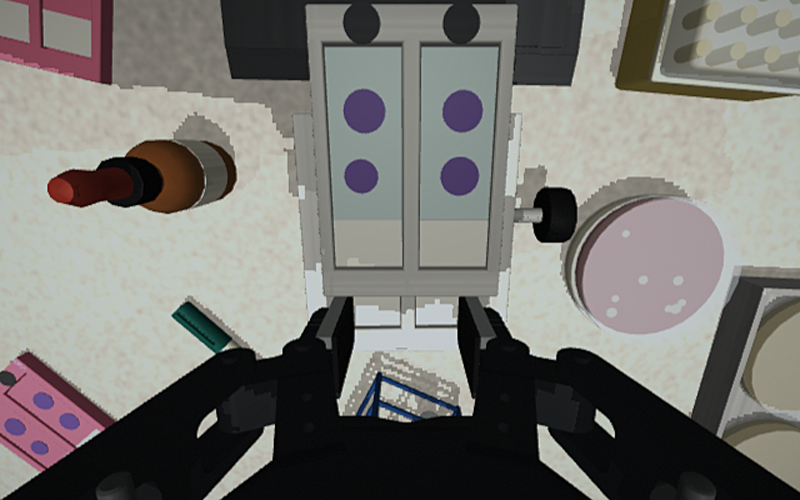

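Request:
send_rows(delta_pos=[[0.003,-0.0002,0],[0.003,-0.0002,0],[0.003,-0.0002,0],[0.003,-0.0002,0],[0.003,-0.0002,0]], yaw=[0.1,0.1,0.1,0.1,0.1], hand=[0.5,0.5,0.5,0.5,0.5])

```text
time: 8.95
tool_pos: [0.5349, -0.0515, 0.0873]
ee_rot: [[-0.04, 0.999, 0.0], [0.999, 0.04, -0.0], [-0.0, 0.0, -1.0]]
ft_force: [0.3, -1.2, 0.5]
width: 0.0426
```

```bash
python3 - <<'E'
from plant import arm
from h import *
s=arm.sense(); print(s["tool_pos"],s["ft_force"],s["width"])
p=arm.snapshot("wrist"); pickle.dump(p,open("w7.pkl","wb")); crop(p,160,0,480,260,2.4,"w7")
t=arm.snapshot("top"); pickle.dump(t,open("t7.pkl","wb")); crop(t,200,170,340,270,5.6,"t7")
t=arm.snapshot("scene"); crop(t,290,130,430,235,5.6,"s7")
E
```

```text
[ 0.5349234  -0.0514889   0.08734078] [ 0.32600195 -1.16302042  0.53221648] 0.042616301448003706
```

View pics/w7.png

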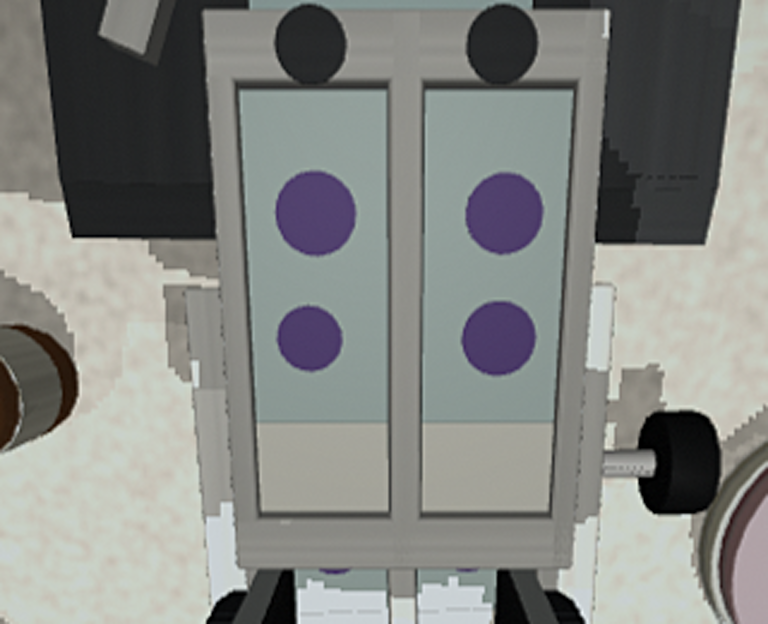

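View pics/t7.png

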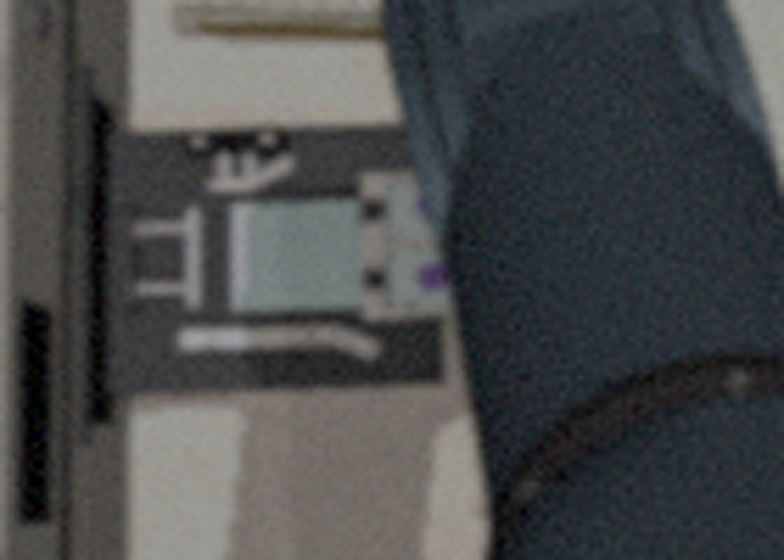

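View pics/s7.png

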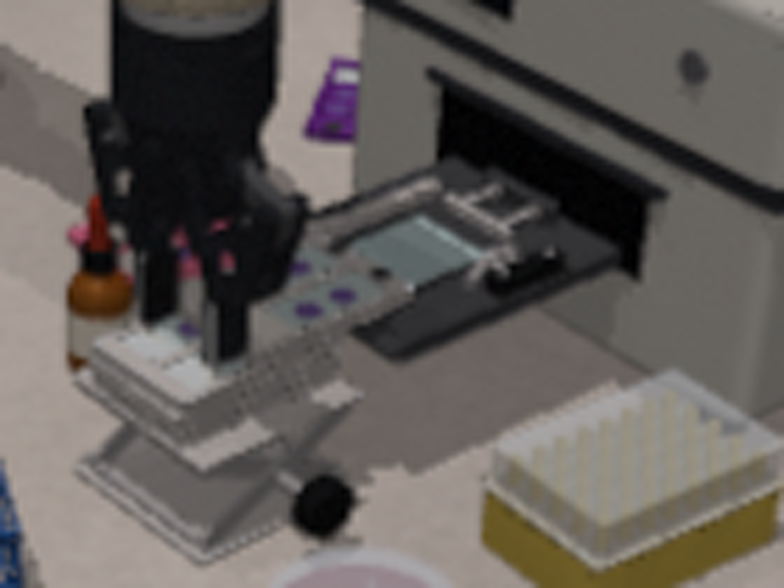

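```bash
python3 - <<'E'
from h import *
p=pickle.load(open("w7.pkl","rb"))
b=lambda u,v:(160+(u+.5)/2.4-.5,(v+.5)/2.4-.5)
ang=lambda A,B:np.degrees(np.arctan2(-(B-A)[0],(B-A)[1]))
C=back(p,[b(203,10),b(608,10),b(572,567),b(238,567)],.095)[:,:2]
print((C*1e3).round(1).tolist(),C.mean(0)*1e3,ang(C[3],C[0]),ang(C[2],C[1]),ang(C[3],C[2])+90,ang(C[0],C[1])+90)
M=back(p,[b(73,237),b(705,243)],.082)[:,:2];print((M*1e3).round(1).tolist(),M.mean(0)*1e3,ang(*M)+90)
L=back(p,[b(67,185),b(41,3)],.085)[:,:2];print((L*1e3).round(1).tolist(),ang(*L))
L=back(p,[b(716,185),b(740,3)],.085)[:,:2];print((L*1e3).round(1).tolist(),ang(*L))
E
```

```text
[[498.4, 57.3], [564.5, 59.8], [568.8, -37.8], [502.2, -40.4]] [533.47121242   9.74079339] 2.237998316837815 2.5543435890460846 2.2404273552784986 2.2247360773852307
[[468.8, 21.6], [591.2, 25.3]] [529.97041488  23.44080735] 1.7135600028974238
[[469.7, 30.7], [467.6, 60.3]] 4.025145096157499
[[590.4, 35.4], [589.9, 65.1]] 0.9634185708007926
```

Request:
send_rows(delta_pos=[[0.003,-0.0003,0],[0.003,-0.0003,0],[0.003,-0.0003,0],[0.003,-0.0003,0],[0.003,-0.0003,0]], yaw=[0.1,0,0.1,0,0.1], hand=[0.5,0.5,0.5,0.5,0.5])

```text
time: 9.72
tool_pos: [0.5329, -0.0366, 0.0873]
ee_rot: [[-0.035, 0.999, 0.0], [0.999, 0.035, -0.0], [-0.0, 0.0, -1.0]]
ft_force: [0.6, -0.7, 0.5]
width: 0.0425
```

Request:
send_rows(delta_pos=[[0.003,-0.0003,0],[0.003,-0.0003,0],[0.003,-0.0003,0],[0.003,-0.0003,0],[0.003,-0.0003,0]], yaw=[0.1,0.1,0.1,0.1,0], hand=[0.5,0.5,0.5,0.5,0.5])

```text
time: 10.35
tool_pos: [0.5309, -0.0217, 0.0874]
ee_rot: [[-0.028, 1.0, 0.0], [1.0, 0.028, -0.0], [-0.0, 0.0, -1.0]]
ft_force: [-0.3, -1.1, 1.3]
width: 0.0424
```

```bash
python3 - <<'E'
from plant import arm
from h import *
s=arm.sense(); print(s["tool_pos"],s["ft_force"],s["width"])
p=arm.snapshot("wrist"); pickle.dump(p,open("w8.pkl","wb")); crop(p,160,0,480,260,2.4,"w8")
E
```

```text
[ 0.53094482 -0.0216791   0.08735022] [-0.34267751 -1.14586924  1.32247348] 0.04244239118720101
```

View pics/w8.png

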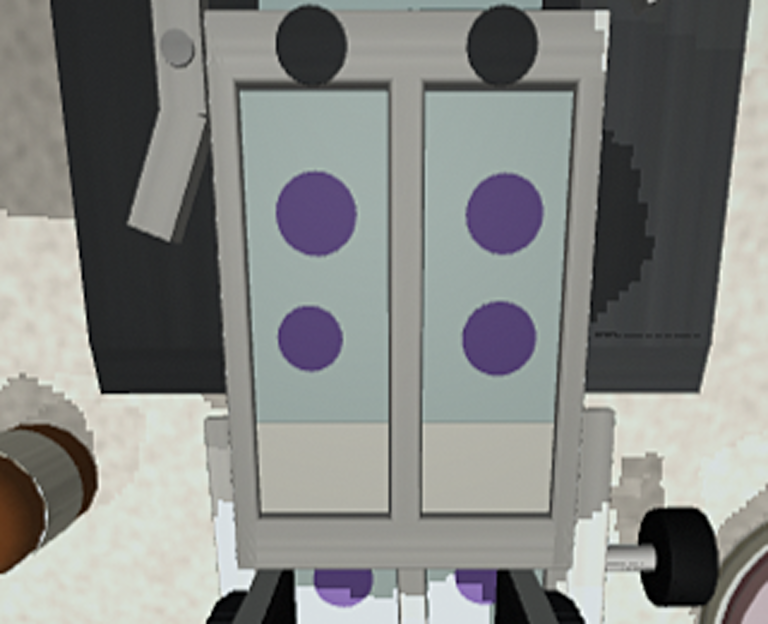

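```bash
python3 - <<'E'
from h import *
p=pickle.load(open("w8.pkl","rb"))
b=lambda u,v:(160+(u+.5)/2.4-.5,(v+.5)/2.4-.5)
ang=lambda A,B:np.degrees(np.arctan2(-(B-A)[0],(B-A)[1]))
C=back(p,[b(203,10),b(608,10),b(572,567),b(238,567)],.095)[:,:2]
print((C*1e3).round(1).tolist(),C.mean(0)*1e3,ang(C[3],C[0]),ang(C[2],C[1]),ang(C[3],C[2])+90,ang(C[0],C[1])+90)
M=back(p,[b(101,393),b(700,392)],.082)[:,:2];print((M*1e3).round(1).tolist(),M.mean(0)*1e3,ang(*M)+90)
F=back(p,[b(207,115),b(201,10)],.092)[:,:2];print((F*1e3).round(1).tolist())
for pts in([b(92,345),b(52,3)],[b(708,345),b(749,3)]):
  L=back(p,pts,.085)[:,:2];print((L*1e3).round(1).tolist(),ang(*L))
E
```

```text
[[495.7, 87.5], [561.8, 89.3], [565.0, -8.4], [498.3, -10.2]] [530.22836902  39.53334429] 1.5360995378649935 1.8550157152939508 1.5374233642428834 1.5258275304499023
[[468.6, 21.9], [591.2, 25.4]] [529.90277196  23.66148992] 1.6293474170542055
[[495.0, 72.5], [494.7, 88.4]]
[[468.8, 31.9], [466.9, 91.0]] 1.8647494427524933
[[590.2, 35.1], [588.9, 94.2]] 1.2393862025727167
```

Request:
send_rows(delta_pos=[[0.003,-0.0002,0],[0.003,-0.0001,0],[0.003,-0.0001,0],[0.002,-0.0001,0],[0.002,-0.0001,0]], yaw=[0,0,0,0,0], hand=[0.5,0.5,0.5,0.5,0.5])

```text
time: 11.02
tool_pos: [0.5298, -0.0087, 0.0872]
ee_rot: [[-0.028, 1.0, -0.0], [1.0, 0.028, 0.0], [0.0, -0.0, -1.0]]
ft_force: [-0.2, 0.1, 0.6]
width: 0.0425
```

Request:
send_rows(delta_pos=[[0.0015,0,0],[0.001,0,0],[0.001,0,0]], yaw=[0,0,0], hand=[0.5,0.5,0.5])

```text
time: 11.4
tool_pos: [0.5298, -0.0053, 0.0873]
ee_rot: [[-0.028, 1.0, -0.0], [1.0, 0.028, -0.0], [-0.0, -0.0, -1.0]]
ft_force: [-0.3, -0.6, -0.8]
width: 0.0427
```

Request:
send_rows(delta_pos=[[0.001,0,0],[0.001,0,0]], yaw=[0,0], hand=[0.5,0.5])

```text
time: 11.65
tool_pos: [0.5296, -0.0037, 0.0872]
ee_rot: [[-0.028, 1.0, -0.0], [1.0, 0.028, -0.001], [-0.0, -0.0, -1.0]]
ft_force: [-0.9, -2.8, -0.3]
width: 0.0425
```

Request:
send_rows(delta_pos=[[0.001,0,0],[0.001,0,0]], yaw=[0,0], hand=[0.5,0.5])

```text
time: 11.9
tool_pos: [0.5295, -0.0016, 0.0873]
ee_rot: [[-0.028, 1.0, -0.0], [1.0, 0.028, -0.0], [-0.0, -0.0, -1.0]]
ft_force: [-0.6, -3.0, -0.4]
width: 0.0428
```

Request:
send_rows(delta_pos=[[0.001,0,0],[0.001,0,0]], yaw=[0,0], hand=[0.5,0.5])

```text
time: 12.15
tool_pos: [0.5295, 0.0005, 0.0872]
ee_rot: [[-0.028, 1.0, -0.0], [1.0, 0.028, -0.0], [-0.0, -0.0, -1.0]]
ft_force: [-1.2, -3.3, 0.4]
width: 0.0427
```

Request:
send_rows(delta_pos=[[0.001,0,0],[0.001,0,0]], yaw=[0,0], hand=[0.5,0.5])

```text
time: 12.4
tool_pos: [0.5294, 0.0025, 0.0872]
ee_rot: [[-0.028, 1.0, -0.0], [1.0, 0.028, -0.0], [-0.0, -0.0, -1.0]]
ft_force: [-0.6, -2.0, -0.3]
width: 0.0428
```

```bash
python3 - <<'E'
from plant import arm
from h import *
s=arm.sense(); print(s["tool_pos"],s["ft_force"],s["width"])
p=arm.snapshot("wrist"); pickle.dump(p,open("w9.pkl","wb")); crop(p,160,0,480,260,2.4,"w9")
t=arm.snapshot("top"); crop(t,200,170,340,270,5.6,"t9")
E
```

```text
[0.52940109 0.00246659 0.08722875] [-0.62151204 -1.9512061  -0.29078632] 0.04276851230620688
```

View pics/w9.png

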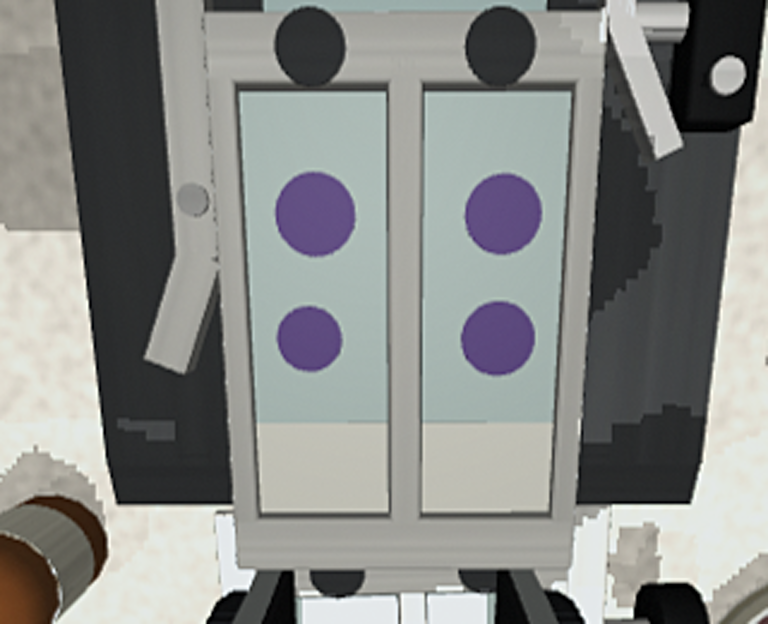

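View pics/t9.png

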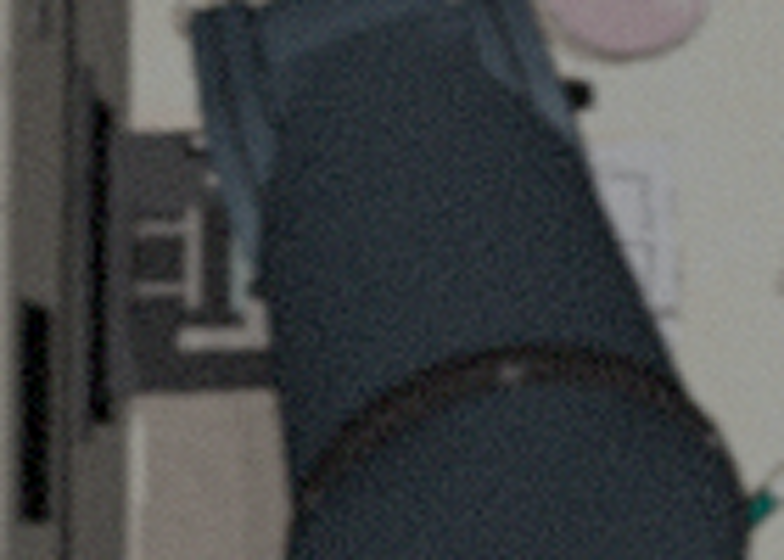

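Request:
send_rows(delta_pos=[[0.0015,0,0],[0.0015,0,0],[0.0015,0,0],[0.0015,0,0]], yaw=[0,0,0,0], hand=[0.5,0.5,0.5,0.5])

```text
time: 13.0
tool_pos: [0.5294, 0.0089, 0.0873]
ee_rot: [[-0.028, 1.0, -0.0], [1.0, 0.028, 0.0], [0.0, -0.0, -1.0]]
ft_force: [-1.1, -2.5, 0.3]
width: 0.0427
```

Request:
send_rows(delta_pos=[[0.001,0,0],[0.001,0,0],[0.001,0,0],[0.001,0,0]], yaw=[0,0,0,0], hand=[0.5,0.5,0.5,0.5])

```text
time: 13.5
tool_pos: [0.5293, 0.0127, 0.0873]
ee_rot: [[-0.028, 1.0, -0.0], [1.0, 0.028, 0.0], [0.0, -0.0, -1.0]]
ft_force: [-1.9, -1.7, -1.1]
width: 0.0425
```

Request:
send_rows(delta_pos=[[0.001,0,0],[0.001,0,0],[0.001,0,0]], yaw=[0,0,0], hand=[0.5,0.5,0.5])

```text
time: 13.88
tool_pos: [0.5292, 0.0157, 0.0873]
ee_rot: [[-0.028, 1.0, -0.0], [1.0, 0.028, 0.0], [0.0, -0.0, -1.0]]
ft_force: [-0.6, -2.0, -0.8]
width: 0.0425
```

Near the stop now, so I'll take half-millimetre rows, read one at a time.

Request:
send_rows(delta_pos=[[0.0005,0,0],[0.0005,0,0],[0.0005,0,0]], yaw=[0,0,0], hand=[0.5,0.5,0.5])

```text
time: 14.25
tool_pos: [0.5292, 0.0172, 0.0873]
ee_rot: [[-0.028, 1.0, 0.0], [1.0, 0.028, -0.0], [-0.0, 0.0, -1.0]]
ft_force: [-1.9, -2.0, -1.0]
width: 0.0431
```

Request:
send_rows(delta_pos=[[0.0005,0,0],[0.0005,0,0]], yaw=[0,0], hand=[0.5,0.5])

```text
time: 14.5
tool_pos: [0.5292, 0.0182, 0.0873]
ee_rot: [[-0.028, 1.0, -0.0], [1.0, 0.028, 0.0], [0.0, -0.0, -1.0]]
ft_force: [-1.6, -2.3, 0.2]
width: 0.0427
```

Request:
send_rows(delta_pos=[[0.0005,0,0]], yaw=[0], hand=[0.5])

```text
time: 14.62
tool_pos: [0.5292, 0.0187, 0.0873]
ee_rot: [[-0.028, 1.0, -0.0], [1.0, 0.028, 0.0], [0.0, -0.0, -1.0]]
ft_force: [-2.0, -1.4, 0.3]
width: 0.0428
```

```bash
python3 - <<'E'
from plant import arm
from h import *
s=arm.sense(); print(s["tool_pos"],s["ft_force"],s["width"])
p=arm.snapshot("wrist"); pickle.dump(p,open("w10.pkl","wb")); crop(p,160,0,480,260,2.4,"w10")
t=arm.snapshot("scene"); crop(t,330,130,430,205,7.8,"s10")
E
```

```text
[0.52917359 0.01869608 0.08729029] [-2.04447816 -1.41388746  0.27385579] 0.042772006031601015
```

View pics/w10.png

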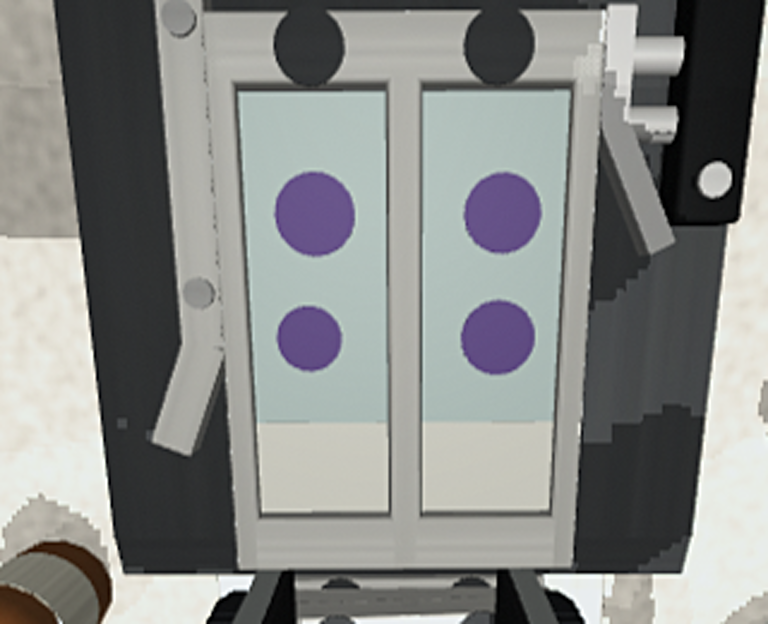

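View pics/s10.png

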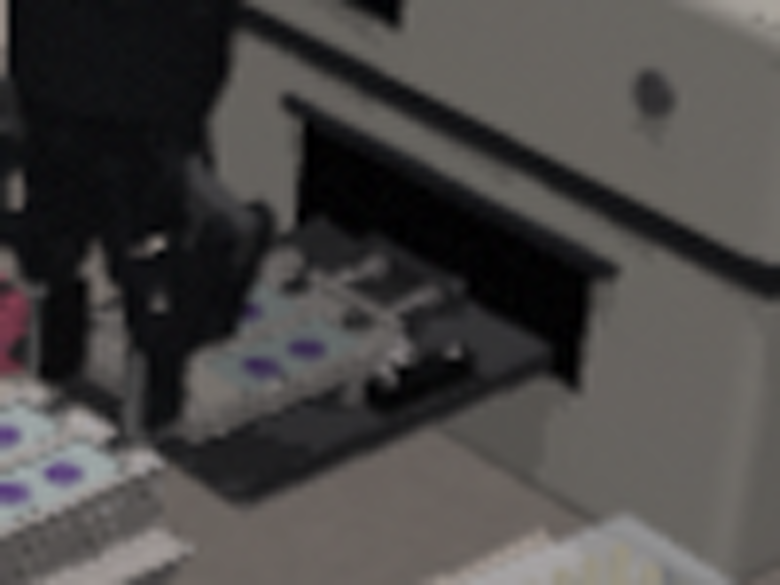

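Request:
send_rows(delta_pos=[[0.0005,0,0],[0.0005,0,0]], yaw=[0,0], hand=[0.5,0.5])

```text
time: 14.98
tool_pos: [0.5291, 0.0197, 0.0873]
ee_rot: [[-0.028, 1.0, -0.0], [1.0, 0.028, 0.0], [0.0, -0.0, -1.0]]
ft_force: [-1.2, -2.3, -0.1]
width: 0.0428
```

Request:
send_rows(delta_pos=[[0.0005,0,0],[0.0005,0,0]], yaw=[0,0], hand=[0.5,0.5])

```text
time: 15.22
tool_pos: [0.5291, 0.0207, 0.0873]
ee_rot: [[-0.028, 1.0, -0.0], [1.0, 0.028, 0.0], [0.0, -0.0, -1.0]]
ft_force: [-1.0, -2.0, -0.3]
width: 0.0428
```

Request:
send_rows(delta_pos=[[0.0005,0,0]], yaw=[0], hand=[0.5])

```text
time: 15.35
tool_pos: [0.5291, 0.0212, 0.0873]
ee_rot: [[-0.028, 1.0, -0.0], [1.0, 0.028, 0.0], [0.0, -0.0, -1.0]]
ft_force: [-1.0, -2.6, -0.3]
width: 0.0427
```

Request:
send_rows(delta_pos=[[0.0005,0,0]], yaw=[0], hand=[0.5])

```text
time: 15.48
tool_pos: [0.5291, 0.0217, 0.0873]
ee_rot: [[-0.028, 1.0, -0.0], [1.0, 0.028, 0.0], [0.0, -0.0, -1.0]]
ft_force: [-1.0, -2.0, -1.2]
width: 0.0425
```

Request:
send_rows(delta_pos=[[0.0004,0,0]], yaw=[0], hand=[0.5])

```text
time: 15.6
tool_pos: [0.5291, 0.0221, 0.0873]
ee_rot: [[-0.028, 1.0, -0.0], [1.0, 0.028, 0.0], [0.0, -0.0, -1.0]]
ft_force: [-1.1, -2.0, -0.5]
width: 0.0426
```

Request:
send_rows(delta_pos=[[0.0004,0,0]], yaw=[0], hand=[0.5])

```text
time: 15.72
tool_pos: [0.529, 0.0225, 0.0873]
ee_rot: [[-0.028, 1.0, -0.0], [1.0, 0.028, 0.0], [0.0, -0.0, -1.0]]
ft_force: [-1.5, -2.7, -0.2]
width: 0.0425
```

Request:
send_rows(delta_pos=[[0.0004,0,0]], yaw=[0], hand=[0.5])

```text
time: 15.85
tool_pos: [0.529, 0.0229, 0.0873]
ee_rot: [[-0.028, 1.0, -0.0], [1.0, 0.028, 0.0], [0.0, -0.0, -1.0]]
ft_force: [-2.0, -2.5, 0.2]
width: 0.0429
```

Request:
send_rows(delta_pos=[[0.0004,0,0]], yaw=[0], hand=[0.5])

```text
time: 15.98
tool_pos: [0.529, 0.0233, 0.0873]
ee_rot: [[-0.028, 1.0, 0.0], [1.0, 0.028, 0.0], [0.0, 0.0, -1.0]]
ft_force: [-0.9, -1.5, 0.1]
width: 0.0424
```

Request:
send_rows(delta_pos=[[0.0004,0,0]], yaw=[0], hand=[0.5])

```text
time: 16.1
tool_pos: [0.529, 0.0237, 0.0873]
ee_rot: [[-0.028, 1.0, -0.0], [1.0, 0.028, 0.0], [0.0, -0.0, -1.0]]
ft_force: [-2.6, -2.0, 0.4]
width: 0.0423
```

Request:
send_rows(delta_pos=[[0.0004,0,0]], yaw=[0], hand=[0.5])

```text
time: 16.23
tool_pos: [0.529, 0.0241, 0.0873]
ee_rot: [[-0.028, 1.0, 0.0], [1.0, 0.028, 0.0], [0.0, 0.0, -1.0]]
ft_force: [-1.7, -2.5, 0.0]
width: 0.0427
```

Request:
send_rows(delta_pos=[[0.0004,0,0]], yaw=[0], hand=[0.5])

```text
time: 16.35
tool_pos: [0.529, 0.0245, 0.0873]
ee_rot: [[-0.028, 1.0, -0.0], [1.0, 0.028, 0.0], [0.0, -0.0, -1.0]]
ft_force: [-1.3, -3.2, -0.3]
width: 0.0428
```

Request:
send_rows(delta_pos=[[0.0003,0,0]], yaw=[0], hand=[0.5])

```text
time: 16.48
tool_pos: [0.529, 0.0248, 0.0873]
ee_rot: [[-0.028, 1.0, -0.0], [1.0, 0.028, 0.0], [0.0, -0.0, -1.0]]
ft_force: [-2.0, -1.5, -0.1]
width: 0.043
```

Request:
send_rows(delta_pos=[[0.0003,0,0]], yaw=[0], hand=[0.5])

```text
time: 16.6
tool_pos: [0.529, 0.025, 0.0873]
ee_rot: [[-0.028, 1.0, -0.0], [1.0, 0.028, 0.0], [0.0, -0.0, -1.0]]
ft_force: [-2.0, -2.3, -0.4]
width: 0.0427
```

```bash
python3 - <<'E'
from plant import arm
from h import *
t=arm.snapshot("scene"); crop(t,350,145,420,195,11,"s11")
p=arm.snapshot("wrist"); crop(p,160,0,480,260,2.4,"w11")
b=lambda u,v:(160+(u+.5)/2.4-.5,(v+.5)/2.4-.5)
E
```

```text
(no output)
```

View pics/s11.png

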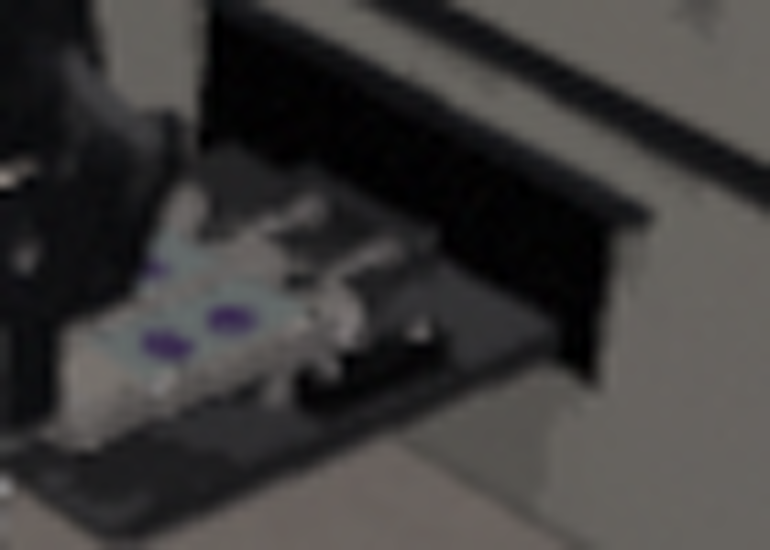

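View pics/w11.png

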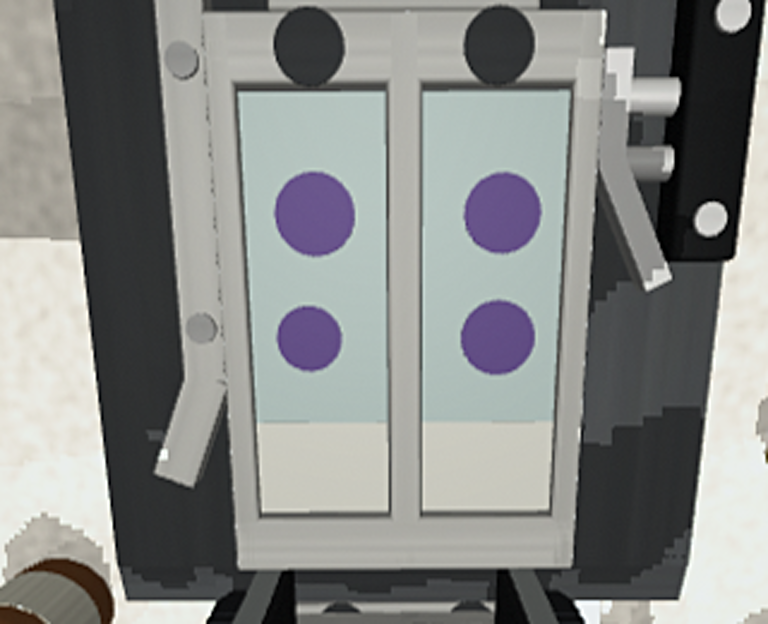

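Request:
send_rows(delta_pos=[[0.0003,0,0]], yaw=[0], hand=[0.5])

```text
time: 16.82
tool_pos: [0.5289, 0.0252, 0.0873]
ee_rot: [[-0.028, 1.0, -0.0], [1.0, 0.028, -0.0], [-0.0, -0.0, -1.0]]
ft_force: [-1.8, -3.9, -1.1]
width: 0.0429
```

Request:
send_rows(delta_pos=[[0.0003,0,0]], yaw=[0], hand=[0.5])

```text
time: 16.95
tool_pos: [0.5288, 0.0253, 0.0872]
ee_rot: [[-0.028, 1.0, -0.0], [1.0, 0.028, -0.0], [-0.0, -0.0, -1.0]]
ft_force: [-1.1, -4.6, 0.3]
width: 0.0426
```

Request:
send_rows(delta_pos=[[0.0003,0,0]], yaw=[0], hand=[0.5])

```text
time: 17.08
tool_pos: [0.5287, 0.0254, 0.0872]
ee_rot: [[-0.028, 1.0, -0.001], [1.0, 0.028, -0.001], [-0.001, -0.001, -1.0]]
ft_force: [-1.1, -4.8, -0.7]
width: 0.0426
```

Request:
send_rows(delta_pos=[[0.0003,0,0]], yaw=[0], hand=[0.5])

```text
time: 17.2
tool_pos: [0.5287, 0.0254, 0.0872]
ee_rot: [[-0.027, 1.0, -0.001], [1.0, 0.027, -0.001], [-0.001, -0.001, -1.0]]
ft_force: [-1.6, -6.5, -1.3]
width: 0.0429
```

Request:
send_rows(delta_pos=[[0.0003,0,0],[0,0,0]], yaw=[0,0], hand=[0.5,0.5])

```text
time: 17.45
tool_pos: [0.5287, 0.0254, 0.0872]
ee_rot: [[-0.027, 1.0, -0.001], [1.0, 0.027, -0.001], [-0.001, -0.001, -1.0]]
ft_force: [-2.5, -7.4, -0.5]
width: 0.0429
```

Request:
send_rows(delta_pos=[[0.0002,0,0],[0,0,0],[0,0,0]], yaw=[0,0,0], hand=[0.5,0.5,0.5])

```text
time: 17.82
tool_pos: [0.5287, 0.0254, 0.0872]
ee_rot: [[-0.027, 1.0, -0.001], [1.0, 0.027, -0.001], [-0.001, -0.001, -1.0]]
ft_force: [-2.1, -7.5, 0.1]
width: 0.043
```

Request:
send_rows(delta_pos=[[0.0003,0,0],[0,0,0],[0,0,0]], yaw=[0,0,0], hand=[0.5,0.5,0.5])

```text
time: 18.2
tool_pos: [0.5286, 0.0254, 0.0872]
ee_rot: [[-0.027, 1.0, -0.001], [1.0, 0.027, -0.002], [-0.002, -0.001, -1.0]]
ft_force: [-1.8, -8.0, 0.7]
width: 0.0428
```

Request:
send_rows(delta_pos=[[-0.001,0,0],[-0.001,0,0],[-0.002,0,0],[-0.004,0,0],[-0.008,0,0]], yaw=[0,0,0,0,0], hand=[0.5,0.5,0.5,0.5,0.5])

```text
time: 18.82
tool_pos: [0.5297, 0.0113, 0.0875]
ee_rot: [[-0.029, 1.0, 0.001], [1.0, 0.029, 0.001], [0.0, 0.001, -1.0]]
ft_force: [0.5, -0.3, 0.0]
width: 0.0429
```

```bash
python3 - <<'E'
from plant import arm
from h import *
s=arm.sense(); print(s["tool_pos"],s["ft_force"],s["width"])
p=arm.snapshot("wrist"); pickle.dump(p,open("w12.pkl","wb")); crop(p,160,0,480,260,2.4,"w12")
E
```

```text
[0.52973626 0.01125294 0.08746578] [ 0.48965614 -0.29494475  0.02260873] 0.04289838352058173
```

View pics/w12.png

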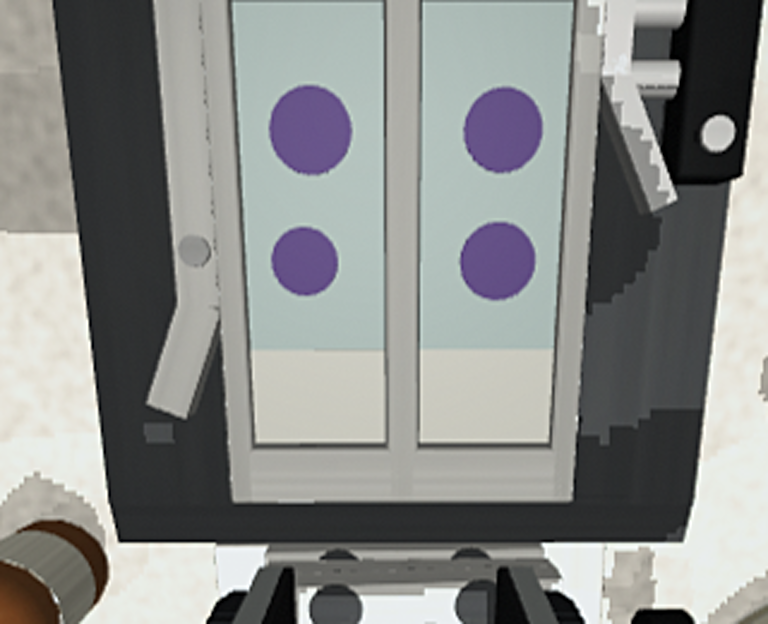

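Request:
send_rows(delta_pos=[[-0.004,0,-0.01],[0,0,-0.04],[0,0,-0.05],[0,0,-0.05],[0,0,0]], yaw=[0,0,0,0,0], hand=[0.5,0.5,0.5,0.5,0.5])

```text
time: 19.5
tool_pos: [0.5315, 0.0074, 0.2418]
ee_rot: [[-0.028, 1.0, 0.008], [1.0, 0.028, 0.0], [0.0, 0.008, -1.0]]
ft_force: [-0.4, 0.4, 0.3]
width: 0.0428
```

```bash
python3 - <<'E'
from plant import arm
from h import *
s=arm.sense(); print(s["tool_pos"],s["ft_force"],s["time"])
p=arm.snapshot("wrist"); pickle.dump(p,open("w13.pkl","wb")); crop(p,0,0,640,400,1.25,"w13"); crop(p,235,0,405,220,3.5,"w13b")
t=arm.snapshot("scene"); crop(t,0,0,640,400,1.25,"s13")
E
```

```text
[0.53152762 0.00740387 0.24176085] [-0.39352034  0.41110314  0.29307418] 19.5
```

View pics/w13b.png

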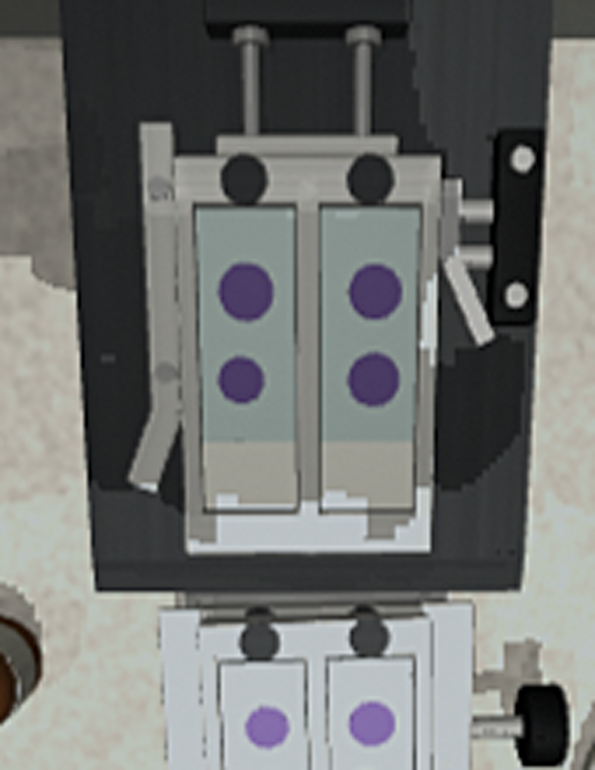

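View pics/w13.png

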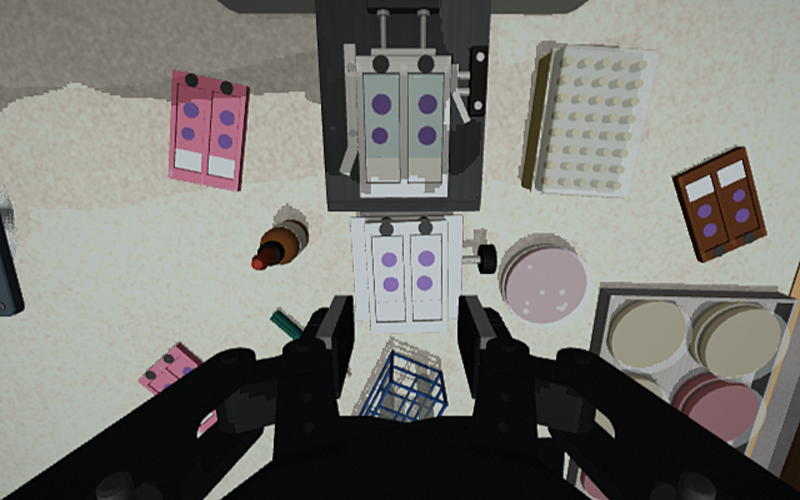

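View pics/s13.png

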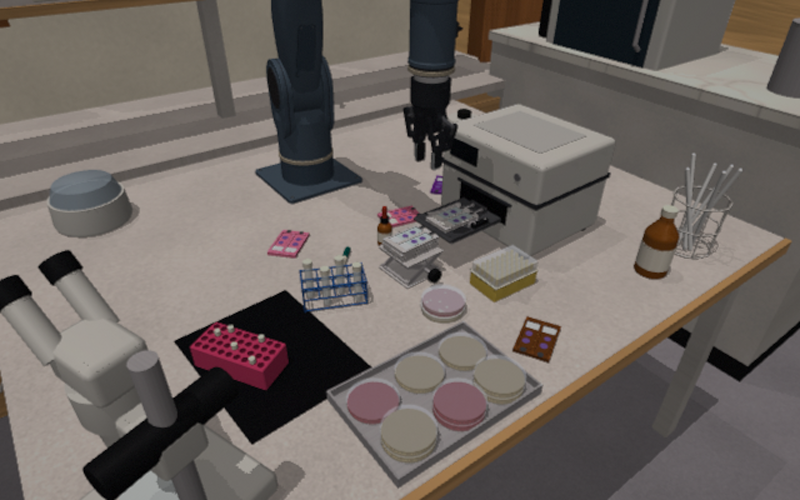

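```bash
python3 - <<'E'
from h import *
p=pickle.load(open("w13.pkl","rb"))
b=lambda u,v:(235+(u+.5)/3.5-.5,(v+.5)/3.5-.5)
ang=lambda A,B:np.degrees(np.arctan2(-(B-A)[0],(B-A)[1]))
C=back(p,[b(175,157),b(441,156),b(432,552),b(187,552)],.094)[:,:2]
print((C*1e3).round(1).tolist(),C.mean(0)*1e3,ang(C[3],C[0]),ang(C[2],C[1]),ang(C[3],C[2])+90)
M=back(p,[b(97,590),b(522,590)],.082)[:,:2];m=M.mean(0);a=ang(*M)+90;print(m*1e3,a)
th=np.radians(1.5);e=np.array([-np.sin(th),np.cos(th)]);n=np.array([np.cos(th),np.sin(th)]);d=C.mean(0)-m
print("in",d@e*1e3,"x",d@n*1e3)
F=back(p,[b(178,400),b(172,125)],.092)[:,:2];print("fence",(F*1e3).round(1).tolist(),((F-m)@n*1e3))
L=[ang(*back(p,x,.085)[:,:2]) for x in([b(95,560),b(63,30)],[b(524,560),b(551,30)])];print(L)
E
```

```text
[[493.5, 134.7], [560.1, 136.8], [563.5, 37.6], [496.0, 35.9]] [528.29211178  86.24270042] 1.416388126460095 1.9460445410950706 1.4681500171339792
[530.17158448  24.18229643] 1.452599034681711
in 62.088336300827535 x -0.25427665490824297
fence [[493.6, 76.1], [492.6, 142.3]] [-35.20854614 -34.44964367]
[np.float64(1.786700064942643), np.float64(1.676174159554738)]
```

```bash
python3 - <<'E'
from plant import arm
print(arm.finish_job())
E
```

```text
the job is handed in; nothing more can be done
None
```

The top carrier is on the scanner stage, pressed home against the end stop and released, and the job is handed in. I pushed it across flat with the two fingertips spread on its rear edge, in past the spring clamp. At the stop the push force rose from about 2 N to about 8 N. Roughly 5–6 N of that is on the stop, and the tool stopped moving there. I then backed off and raised the tool clear.

The last images show:
- **Position:** the carrier stayed in place after release, about 62 mm in from the mouth (8 mm short of the seat point).
- **Fit:** it is about 0.3 mm off sideways, lies against the fence, and is square to within about 0.3°. The clamp is closed on it.
- **Surroundings:** the lower carriers and the other things look undisturbed. I judged this by eye and did not measure it.

- **Camera vs fingers:** early on, the camera's sideways position for the carrier and what I saw at the fingers differed by about 1.5–2 mm, within calibration. I corrected for it by measuring the carrier against the stage.
- **Stage angle:** edges measured in the images gave angles from 0.3° to 1.9° (one short edge read 4.0° and I left it out). I used about 1.5°.

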